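# Lay the tall bottle down on the hinged rest

### The job

Without gripping or lifting it, push the tall bottle, still upright, along its track until its foot is against the stop. Then tip it slowly over onto the raised hinged rest, so that it settles gently as the rest sinks under it, and leave it lying on its side between the two rods with the rest fully flat. Do not disturb the other things on the bench.

Things in the scene. Friction and masses are not known exactly. Their poses are not given: they have to be found in the camera images.
- cradle: fixed bottle lay-down stand, aluminium base 270 x 100 x 8 mm. Origin: on the bench, mid-width, below the stop's face; +x: the way the bottle is pushed and tipped. Track, x = -140 to 0, between grey rails 67 mm apart, tops 20 mm above the bench, and grey cheeks 68 mm high from x = -45 to 17. The stop is a steel bar, face at x = 0, top 13 mm above the bench; the hinged leaf is beyond
- seat (a point): where the centre of the tall bottle's foot stands when it is against the stop: on the base plate (8 mm above the bench)
- leaf (a joint): hinged rest: leaf 100 x 66 mm with two smooth white rods 52 mm apart for the bottle to lie between; hinge across the stand at x = 6 mm, 12 mm above the bench. 0 = raised, leaning 30 degrees from upright away from the bottle; 1.05 rad = flat, end of travel. Its damped hinge holds the empty leaf up and lets it sink in 2 to 4 s under the leaning bottle; a light push on the bottle helps
- tall_bottle: the tallest bottle, black cap, 62 mm diameter, 148 mm tall, 0.39 kg; straight to 79 mm up, then narrowing (53 mm at 100 mm up) to a neck and 42 mm cap. Origin: centre of its underside, z axis towards the cap. Stands upright in the track, 20 to 60 mm short of the stop. At the stop, pushed above half height, it tips over the stop; past about 25 degrees it falls on to the leaf by itself
- tall_bottle_mid (a point): centre of the tall bottle, half-way up (74 mm above its underside)
- short_bottle: shorter bottle with a black cap, 48 x 110 mm, stands beside the stand; origin at its underside; leave alone
- tape: small roll of white tape, 48 x 19 mm, beside the stand; origin at its underside; leave alone
- vial: small white bottle, 24 x 50 mm, beside the stand; origin at its underside; leave alone
- carton: dispenser carton 70 x 121 x 66 mm, origin at its underside; leave alone
- box: turquoise sample box 104 x 105 x 52 mm, origin at its underside; leave alone
- dish: petri dish 89 x 15 mm, origin at its underside; leave alone

How it is judged (in metres and radians):
On the way:
1. the tall bottle stands upright with its foot against the stop (horizontal distance between tall_bottle and seat below 0.007 m and angle between tall_bottle's own z axis and vertical below 0.12 rad and value of joint leaf below 0.2 rad), for 0.2 s.
At the end, for the whole second after the job is handed in: The leaf is flat (joint above 1.0 of 1.05 rad), the tall bottle lies on its side on it (level and in line with the track within about 11 degrees, its centre within 10 mm of the track's centre line and 30 to 100 mm beyond the stop, lower than 60 mm), at rest; nothing else has moved by 20 mm (value of joint leaf above 1 rad and angle between tall_bottle's own z axis and vertical between 1.37 and 1.77 rad and angle between the z axis of tall_bottle and the x axis of cradle, either way round below 0.2 rad and x of tall_bottle_mid in the frame of cradle between 0.03 and 0.1 m and y of tall_bottle_mid in the frame of cradle between -0.01 and 0.01 m and height (world z) of tall_bottle_mid below 0.06 m and linear speed of tall_bottle below 0.01 m/s and angular speed of tall_bottle below 0.1 rad/s and distance of each of short_bottle, tape, vial, carton, box, dish from where it was at the start of the episode below 0.02 m); the robot touches nothing.
It fails at once if the tall bottle is lifted or carried (its centre rises above 115 mm, or its foot leaves the track sideways) (height (world z) of tall_bottle_mid above 0.115 m or y of tall_bottle in the frame of cradle above 0.03 m or y of tall_bottle in the frame of cradle below -0.03 m).
It fails at once if the tall bottle falls instead of being lowered: it turns faster than 4 rad/s, or the leaf swings down faster than 2 rad/s (angular speed of tall_bottle above 4 rad/s or velocity of joint leaf above 2 rad/s).
It fails at once if the fingers press on or squeeze the tall bottle with more than 40 N (contact force between the fingers and tall_bottle above 40 N).
It fails at once if a bystander is moved by more than 20 mm or tipped (distance of any of short_bottle, tape, vial, carton, box, dish from where it was at the start of the episode above 0.02 m or angle between any of short_bottle, tape, vial, carton, box, dish's own z axis and vertical above 0.3 rad).
It also fails if it takes over 48 s, if anything falls off the work surface, if the arm or the gripper's body presses on something with over 40 N, if the wrist force passes 120 N, or if a joint passes its speed limit or range.

### The arm

A 7-joint arm with a two-finger parallel gripper is mounted at the origin on a cart in front of the work surface, level with it; the furniture and walls round the work are solid. World frame = base frame: x ahead of the robot, y to its left, z up, the work surface at z = 0. Lengths are in m, angles in degrees, forces in N, time in s.
With the tool pointing down it reaches from about 0.4 to 0.875 m from the base axis. Payload 6.5 kg.
Tool frame: the origin (TCP) lies midway between the tips of the shut fingers; the grasp point (between the pads) lies 19 mm behind it; z points along the fingers, y is the line along which they close (so a half turn about z gives the same grasp; the last joint's range is limited). The gripper opens to 88 mm and grips with 3 to 60 N. Pads are 18 mm wide; open, the fingers measure 123 mm over their backs; the gripper's body (75 mm by 187 mm) begins 45 mm behind the grasp point.
Start: joints at [-77.132, 30.733, -0.252, 88.115, 0.149, 61.152, -4.079], TCP at [0.186, 0.623, 0.239] pointing down, gripper open.
Joint ranges: [-154.64, 154.64], [-21.42, 123.67], [-72.66, 72.17], [13.99, 137.28], [-74.86, 254.86], [10.95, 109.41], [-158.01, 158.01]. Speed limits (degrees/s): [136.94, 136.94, 180, 180, 180, 180, 180].

### API

Orientations are given as [roll, pitch, yaw] about the fixed x, y, z axes, in that order (R = Rz(yaw) Ry(pitch) Rx(roll)).
In Python, from workcell import * gives the robot as it stands.
- The arm moves only by the shell command python3 -m pendant 'ROWS' [OPENING] [FORCE]. ROWS is JSON, a list of rows, each a list of 2 entries, a list of its own where there are three numbers: the shift along the world's x, y, z in units of 150 mm (1.0 is 150 mm), then the turn, a rotation vector about the world's x, y, z in units of 90 degrees (1.0 is 90 degrees). A call has 1 to 12 rows; each row shifts and turns the commanded pose from where the row before left it; what a row does not reach is not made up. A row lasts 1/10 s, in which the tool goes at most 50 mm and 8.59 degrees, less where a joint would pass 70% of its speed; a pose out of reach is approached as far as the arm can. A call with a number of a shift or a turn outside -1 to 1 is refused whole. A call with a gripper value outside its range is refused whole. OPENING is the opening in per cent of the stroke, from 0 (shut) to 100 (fully open), set as the call begins (- or left out, the last holds). The fingers move at their own pace and stop on an object; FORCE is the grip in N (left out, the last holds). Time passes only in rows, so rows that do not move let the fingers close. It gives the time, the measured TCP pose, the force, the opening and the grip force at its end, in the units of the state.
- observe(): the state, without advancing time (a new reading comes with each control period).
- snapshot(name): name is "scene" or "top"; returns a dict with "image" (420x560x3 uint8, red, green, blue), "z_map" (420x560 float32, m along the optical axis (not along the pixel's ray), 0 where there is no reading), "intrinsics" (3x3 intrinsics, pixels), "cam_to_world" (4x4, takes a point from camera to world coordinates). Camera axes: x right, y down, z forward; pixel columns grow to the right and rows downward; lengths in m; the calibration is good to about 2 mm. A picture is of the moment at which its call begins.
- close_job(): hands the job in; it is judged then, once.
The state is a dict: "clock": time; "joints": joint angles; "joint_vel": joint speeds; "effort": joint torques, N m; "position": TCP position; "eef_rot": TCP orientation; "ft_force": force on the tool from outside, world axes, zero at the start; "ft_torque": the same for the moment, N m; "width": finger opening in m; "grip_force": force on a finger pad.
Only numpy, scipy, OpenCV 4.12 (cv2) and the standard library are available. Lean on these libraries where they do the work, as an engineer would, in place of code of your own. Each camera call takes 0.05 s, during which the arm holds its last target. There are 200 camera calls.

## Working session

There is one attempt and no reset: what is moved stays moved. The work goes in short steps, Python scripts to look and compute and a shell command to move; the robot and the scene stay as the last step left them, time stands still between calls to the robot, and variables do not carry over. Pictures are saved under pics/ and viewed, at most 12 in all, crops included, and the job is handed in when it is done.

```bash
mkdir -p pics; python3 - <<'E'
from workcell import *
import numpy as np,cv2
for n in("scene","top"):
    s=snapshot(n);np.savez(f"{n}0.npz",**s);cv2.imwrite(f"pics/{n}0.png",s["image"][:,:,::-1])
    print(n,s["intrinsics"].tolist(),np.round(s["cam_to_world"],3).tolist())
o=observe();print(o["clock"],o["position"],o["eef_rot"],o["width"])
E
```

```text
scene [[432.6438870699835, 0.0, 278.0774928085444], [0.0, 432.6438870699835, 218.16777722891553], [0.0, 0.0, 1.0]] [[0.462, -0.368, 0.807, -0.52], [-0.887, -0.197, 0.418, -0.569], [0.004, -0.909, -0.418, 0.672], [0.0, 0.0, 0.0, 1.0]]
top [[515.4270813423451, 0.0, 280.6965166345977], [0.0, 515.4270813423451, 208.87452851007075], [0.0, 0.0, 1.0]] [[-0.015, -0.99, 0.143, 0.392], [-1.0, 0.016, 0.007, -0.005], [-0.009, -0.143, -0.99, 1.384], [0.0, 0.0, 0.0, 1.0]]
0.1 [0.18624192 0.62217682 0.23796038] [-1.79913592e+02  6.92235412e-03  1.63340652e+02] 0.08805327417293911
```

View pics/scene0.png

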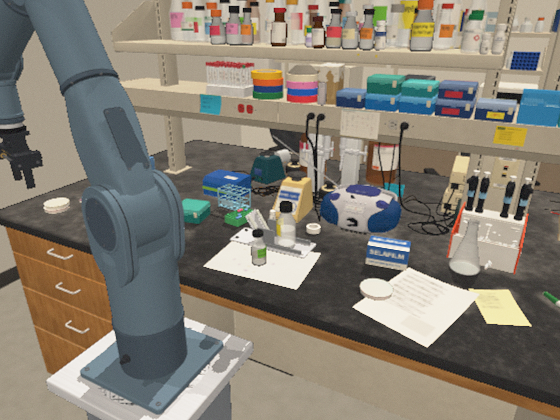

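View pics/top0.png

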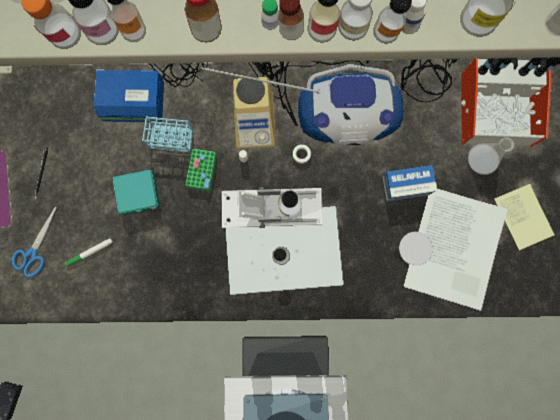

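The top view shows the stand at px (222–322, 188–228), with the tall bottle's cap near (289,200) and the leaf to its left. The push direction is therefore about +y in world. The short bottle is at (281,256), the vial at (243,156) and the tape at (301,153). Next I'll measure with the depth map and a zoomed crop.

```bash
cat > h.py <<'E'
import numpy as np,cv2
def pts(s):
    K=s["intrinsics"];z=s["z_map"];v,u=np.indices(z.shape)
    P=np.stack([(u-K[0,2])/K[0,0]*z,(v-K[1,2])/K[1,1]*z,z,np.ones_like(z)],-1)@s["cam_to_world"].T
    return P[...,:3]
E
python3 - <<'E'
from h import *
s=np.load("top0.npz");P=pts(s)
c=s["image"][175:275,210:335];cv2.imwrite("pics/crop0.png",cv2.resize(c[:,:,::-1],(750,600),interpolation=cv2.INTER_CUBIC))
z=P[...,2]
for r in range(184,234,3): print(r," ".join(f"{int(round(1000*z[r,c])):3d}" for c in range(216,330,3)))
for r,c in((190,224),(227,224),(190,320),(226,320)):print(r,c,P[r,c].round(4))
def top(name,r0,r1,c0,c1,lo,hi):
    q=P[r0:r1,c0:c1].reshape(-1,3);q=q[(q[:,2]>lo)&(q[:,2]<hi)]
    print(name,len(q),q.min(0).round(4),q.max(0).round(4),((q.max(0)+q.min(0))/2).round(4))
top("cap",180,225,265,310,.145,.17)
top("short",235,275,265,300,.1,.12)
top("vial",145,170,235,252,.04,.06)
top("tape",140,168,288,315,.012,.025)
E
```

```text
184  -1   3  -4   5  -3   0   2   0   0   0   6  -1  -1   3  -1   0   1   3  -1  -3  -1   2   2   1   3   0   0   5   0   3  -3  -1   3  -1   3   2  -1  -2
187   3   4  -3   4  -4   1  -1  -6   0   2   0   0   6  -4  -5  25  -1  -3  -3  -3   4   2  -1   0  -4   2  -1  -2   4  -2   1  -2   3   5   0  -5   1   2
190   5   3   3  -2   1   0  11  10  10   7   4  12   8  13  72  66  69  67  69  72  69  68  10   6 156 153   9   7   9  12   6  19  23  24  14   1   0  -2
193   2   3   7  10  12   5   9  10  87  96  85  76  65   9  39  46  36  39  36  35  37  30  87 156 159 156 153  90  22  19  15  17  17  15  17  -3  -3  -6
196   3   0   5  12   8   9   5   9  90  77  74  65  64  60  49  36   9  11  11  13   3  83 156 154 158 155 151 159  14  11   8   7   9   9   7   5   4  -9
199  -3  -2   8   7   7  13  14  11  83  75  72  58  48  34  24  15   9   4  13  11   9  93 155 157 158 152 154 154 101   6   8  11   7   9   4  -2  -2   0
202   4   3  11   9  10  13  11   8  84  78  67  56  46  38  26  17   5  12   8  11   7  95 151 154 154 156 153 131  94  12  10  12   6  12   8  14   3   0
205   0 
[... 1318 characters left out ...]
 -2   3   3   3   5   3   1   2   3   3  -1  -4  -1   2  -1  -4   2   1  -2   3
232   0   1  -4   3   3  -4   0   6   1  -1   2   6   3  -1  -2   6   0   4   2   3   4   1  -1  -5  -2   0   2   4   4   2   0   5  -4   1   3   6  -3  -3
190 224 [ 0.647   0.159  -0.0032]
227 224 [ 0.5452  0.1589 -0.003 ]
190 320 [ 0.64   -0.1024  0.0118]
226 320 [ 0.5434 -0.1006  0.0009]
cap 224 [ 0.5773 -0.0364  0.1454] [0.6156 0.0026 0.1613] [ 0.5964 -0.0169  0.1534]
short 137 [ 0.4488 -0.0052  0.1   ] [0.4789 0.0247 0.1159] [0.4639 0.0098 0.108 ]
vial 57 [0.7257 0.0895 0.0404] [0.7606 0.1133 0.0562] [0.7431 0.1014 0.0483]
tape 139 [ 0.7182 -0.0748  0.0121] [ 0.7657 -0.031   0.0248] [ 0.7419 -0.0529  0.0184]
```

View pics/crop0.png

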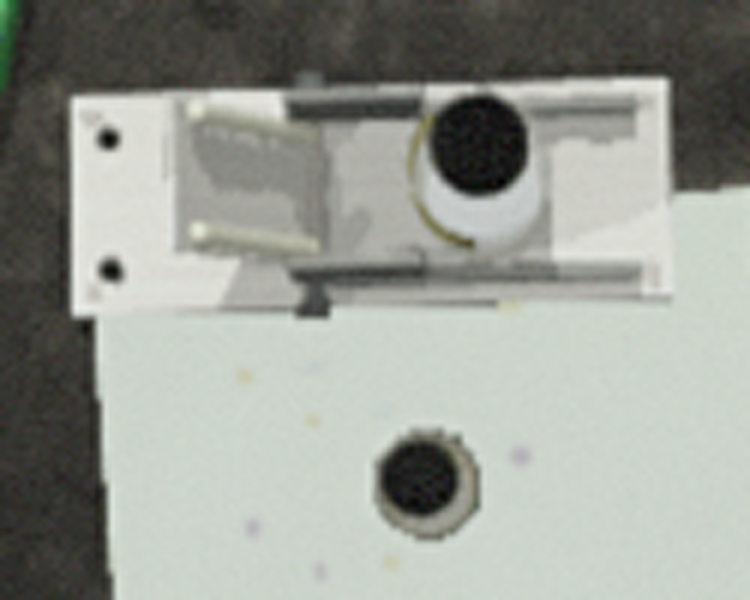

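The crop shows the base plate corners at crop px (72,95), (668,78), (75,316) and (672,298). The cheeks start around x 290–425, and the cap is at (480,145). I'll fit the cradle frame from the corners.

```bash
python3 - <<'E'
from h import *
s=np.load("top0.npz");K=s["intrinsics"];T=s["cam_to_world"]
def cast(u,v,z):
    d=T[:3,:3]@np.array([(u-K[0,2])/K[0,0],(v-K[1,2])/K[1,1],1]);return T[:3,3]+d*(z-T[2,3])/d[2]
C=[cast(210+(a+.5)/6-.5,175+(b+.5)/6-.5,.008) for a,b in((72,95),(668,78),(75,316),(672,298))]
for c in C:print(c.round(4))
TL,TR,BL,BR=C
print([round(float(np.linalg.norm(a-b)),4) for a,b in((TL,TR),(BL,BR),(TL,BL),(TR,BR))])
x=(TL-TR+BL-BR);x/=np.linalg.norm(x);m=sum(C)/4
yaw=np.degrees(np.arctan2(x[1],x[0]))
o=m+x*.005; y=np.array([-x[1],x[0],0])
print("yaw",yaw,"origin",o.round(4),"x",x.round(4))
P=pts(s)
cap=cast(210+480.5/6-.5,175+145/6-.5,.156)
def loc(p):return np.array([(p-o)@x,(p-o)@y]).round(4)
print("cap",cap.round(4),loc(cap))
print("seat",(o-x*.031).round(4))
for a,b in((288,95),(425,95),(290,275),(425,262)):print(loc(cast(210+a/6,175+b/6,.068)))
for n,p in(("short",(.4639,.0098)),("vial",(.743,.101)),("tape",(.742,-.053))):print(n,loc(np.r_[p,.0]))
E
```

```text
[0.6439 0.1642 0.008 ]
[ 0.6473 -0.1053  0.008 ]
[0.5434 0.1627 0.008 ]
[ 0.5473 -0.1045  0.008 ]
[0.2696, 0.2673, 0.1005, 0.1]
yaw 90.78303290104468 origin [0.5954 0.0343 0.008 ] x [-0.0137  0.9999  0.    ]
cap [ 0.5939 -0.0182  0.156 ] [-0.0525  0.0022]
seat [0.5958 0.0033 0.008 ]
[ 0.0276 -0.0352]
[-0.0316 -0.0335]
[0.0285 0.0431]
[-0.0295  0.0392]
short [-0.0227  0.1318]
vial [ 0.0647 -0.1485]
tape [-0.0893 -0.1454]
```

The cheeks come out about 12 mm off from assuming the base starts at x = -140. I'll fix the origin from the leaf plane and the cheeks' 3D points instead.

```bash
python3 - <<'E'
from h import *
o=np.array([.5954,.0343]);a=np.radians(90.78);x=np.array([np.cos(a),np.sin(a)]);y=np.array([-x[1],x[0]])
for n in("top0","scene0"):
    s=np.load(n+".npz");P=pts(s).reshape(-1,3);L=np.c_[(P[:,:2]-o)@x,(P[:,:2]-o)@y,P[:,2]]
    L=L[(abs(L[:,0])<.17)&(abs(L[:,1])<.06)]
    l=L[(abs(L[:,1])<.018)&(L[:,2]>.022)&(L[:,2]<.085)&(L[:,0]>.0)]
    if len(l)>20:
        k=np.polyfit(l[:,2],l[:,0],1);print(n,"leaf",len(l),k,"slope deg",np.degrees(np.arctan(k[0])),"x at z=12mm",np.polyval(k,.012))
    for sg in(-1,1):
        c=L[(abs(L[:,1]*sg-.0375)<.009)&(abs(L[:,2]-.068)<.006)&(L[:,0]<.04)&(L[:,0]>-.045)]
        if len(c):print("cheek",sg,len(c),np.percentile(c[:,0],[1,5,50,95,99]).round(4),"y",np.median(c[:,1]).round(4))
    for sg in(-1,1):
        c=L[(abs(L[:,1]*sg-.0375)<.008)&(abs(L[:,2]-.020)<.004)&(L[:,0]<-.05)]
        if len(c):print("rail",sg,len(c),np.percentile(c[:,0],[1,5,50,95,99]).round(4),"y",np.median(c[:,1]).round(4))
    c=L[(L[:,2]>.15)&(L[:,2]<.163)];print("cap",len(c),((c.min(0)+c.max(0))/2).round(4),(c.max(0)-c.min(0)).round(4))
    b=L[(L[:,2]>.03)&(L[:,2]<.085)&(L[:,0]<-.02)&(abs(L[:,1])<.028)]
    print("body x",np.percentile(b[:,0],[1,5,50,95,99]).round(4))
E
```

```text
top0 leaf 240 [0.67929015 0.01254781] slope deg 34.18788135157723 x at z=12mm 0.02069929366900327
cheek -1 58 [-0.027  -0.0244  0.0015  0.0254  0.0302] y -0.0365
cheek 1 61 [-0.0275 -0.0249  0.0059  0.0291  0.0317] y 0.0362
rail -1 53 [-0.127  -0.1229 -0.1014 -0.0748 -0.0709] y -0.0373
rail 1 82 [-0.123  -0.1202 -0.0881 -0.0562 -0.0531] y 0.0373
cap 215 [-0.0513 -0.0007  0.1558] [0.039  0.0377 0.0111]
body x [-0.0833 -0.0825 -0.0653 -0.028  -0.0259]
scene0 leaf 82 [0.73328824 0.00668128] slope deg 36.252157574139424 x at z=12mm 0.015480741355737121
cheek -1 20 [-0.0018 -0.0007  0.0159  0.0274  0.029 ] y -0.0328
cheek 1 45 [-0.0429 -0.0402 -0.0064  0.0283  0.0343] y 0.0399
rail -1 30 [-0.1228 -0.1216 -0.0967 -0.0765 -0.0753] y -0.0345
rail 1 55 [-0.1255 -0.1184 -0.0807 -0.0544 -0.0528] y 0.0397
cap 63 [-0.0536  0.0051  0.154 ] [0.0376 0.0433 0.0077]
body x [-0.0862 -0.0853 -0.0781 -0.0347 -0.0316]
```

Cheeks, rail ends and hinge all agree on a shift of about +14 mm along the track. The cradle origin is therefore near (0.595, 0.049), and the seat near (0.596, 0.018). The bottle's foot is at local x ≈ -66, so it has about 35 mm to go, which fits the 20–60 mm given. I'll approach from -y with the tool tilted 45° so the gripper body stays clear.

```bash
python3 -m pendant '[[[0.12,-0.2,0],[0,0,-0.067]],[[0.12,-0.2,0],[0,0,-0.067]],[[0.12,-0.2,0],[0,0,-0.067]],[[0.12,-0.2,0],[0,0,-0.067]],[[0.12,-0.2,0],[0,0,-0.067]],[[0.12,-0.2,0],[0,0,-0.067]],[[0.12,-0.2,0],[0,0,-0.067]],[[0.12,-0.2,0],[0,0,-0.067]],[[0.12,-0.2,0],[0,0,-0.067]],[[0.12,-0.2,0],[0,0,-0.067]],[[0.12,-0.2,0],[0,0,-0.067]],[[0.12,-0.2,0],[0,0,-0.067]]]' 20
python3 -m pendant '[[[0.11,-0.21,0],[0.04,0,0]],[[0.11,-0.21,0],[0.04,0,0]],[[0.11,-0.21,0],[0.04,0,0]],[[0.11,-0.21,0],[0.04,0,0]],[[0.11,-0.21,0],[0.04,0,0]],[[0.11,-0.21,0],[0.04,0,0]],[[0.11,-0.21,0],[0.04,0,0]],[[0.11,-0.21,0],[0.04,0,0]],[[0.11,-0.21,0],[0.04,0,0]],[[0.11,-0.21,0],[0.04,0,0]],[[0.11,-0.21,0],[0.04,0,0]],[[0.11,-0.21,0],[0.06,0,0]]]'
python3 -c "
from workcell import *
from scipy.spatial.transform import Rotation as R
o=observe();print(o['clock'],o['position'],o['joints'],o['width']);print(R.from_euler('xyz',o['eef_rot'],degrees=True).as_matrix().round(3))"
```

```text
clock: 1.3
position: [0.4027, 0.2613, 0.2386]
eef_rot: [-180.0, 0.0, 90.7]
ft_force: [0.3, 0.8, -0.2]
width: 0.0178
grip_force: 0.0
clock: 2.5
position: [0.6012, -0.1158, 0.2392]
eef_rot: [178.9, -45.2, 91.6]
ft_force: [2.0, 1.0, 0.2]
width: 0.0176
grip_force: 0.0
2.5 [ 0.60122234 -0.11580129  0.23920835] [ 12.47717821  42.65373083  22.07168985  85.59442762 -51.21036032
  88.29878908  51.78503095] 0.017641333971517657
[[-0.019  1.     0.   ]
 [ 0.705  0.014  0.71 ]
 [ 0.709  0.014 -0.705]]
```

```bash
python3 -m pendant '[[[-0.005,0,-0.18],[0,0,0]],[[-0.005,0,-0.18],[0,0,0]],[[-0.005,0,-0.18],[0,0,0]],[[-0.005,0,-0.18],[0,0,0]],[[0,0,-0.18],[0,0,0]],[[0,0,-0.18],[0,0,0]],[[0,0,-0.18],[0,0,0]],[[0,0.04,-0.04],[0,0,0]],[[0,0.08,0],[0,0,0]],[[0,0.08,0],[0,0,0]],[[0,0.04,0],[0,0,0]],[[0,0,0],[0,0,0]]]'
python3 - <<'E'
from workcell import *
import cv2
s=snapshot("scene");cv2.imwrite("pics/s1.png",cv2.resize(s["image"][170:280,200:350,::-1],(750,550)))
E
```

```text
clock: 3.7
position: [0.5981, -0.0775, 0.0452]
eef_rot: [178.9, -45.0, 91.6]
ft_force: [-0.4, 0.1, 0.0]
width: 0.018
grip_force: 0.0
```

View pics/s1.png

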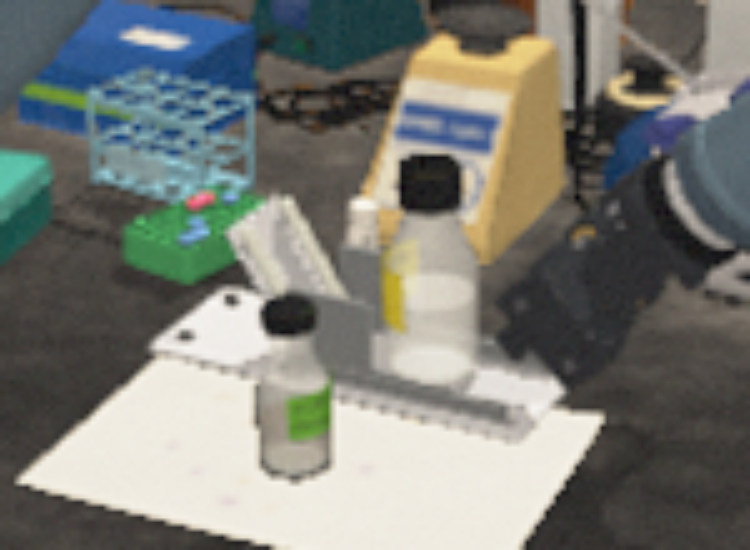

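The picture shows the fingertips at (510,330), just behind the bottle (430,330), above the rail and clear. Next is the push.

```bash
python3 -m pendant '[[[0,0.05,0],[0,0,0]],[[0,0.05,0],[0,0,0]],[[0,0.03,0],[0,0,0]],[[0,0.03,0],[0,0,0]],[[0,0.03,0],[0,0,0]],[[0,0.03,0],[0,0,0]],[[0,0.03,0],[0,0,0]],[[0,0.03,0],[0,0,0]],[[0,0.03,0],[0,0,0]]]'
python3 -m pendant '[[[0,0.02,0],[0,0,0]],[[0,0.02,0],[0,0,0]]]'
python3 -m pendant '[[[0,0.02,0],[0,0,0]]]'
python3 -m pendant '[[[0,0.02,0],[0,0,0]]]'
```

```text
clock: 4.65
position: [0.5974, -0.0326, 0.0437]
eef_rot: [179.0, -45.0, 91.4]
ft_force: [-1.3, -1.5, 1.0]
width: 0.0181
grip_force: 0.9
clock: 4.85
position: [0.5974, -0.0266, 0.0437]
eef_rot: [179.0, -45.0, 91.4]
ft_force: [0.8, -1.9, 0.2]
width: 0.0174
grip_force: 0.9
clock: 4.95
position: [0.5974, -0.0237, 0.0437]
eef_rot: [179.0, -45.0, 91.4]
ft_force: [-0.6, -1.4, 0.4]
width: 0.0177
grip_force: 0.9
clock: 5.05
position: [0.5974, -0.0207, 0.0437]
eef_rot: [179.0, -45.0, 91.4]
ft_force: [-0.2, -2.5, -1.0]
width: 0.0179
grip_force: 0.9
```

```bash
for i in 1 ; do python3 -m pendant '[[[0,0.01,0],[0,0,0]]]'|sed -n 2,4p
python3 -m pendant '[[[0,0.01,0],[0,0,0]]]'|sed -n 2,4p
python3 -m pendant '[[[0,0.01,0],[0,0,0]]]'|sed -n 2,4p; done
```

```text
position: [0.5973, -0.0189, 0.0437]
eef_rot: [179.0, -45.0, 91.4]
ft_force: [-0.6, -0.8, 0.1]
position: [0.5974, -0.0177, 0.0437]
eef_rot: [179.0, -45.0, 91.4]
ft_force: [-0.2, -2.5, 1.0]
position: [0.5974, -0.0163, 0.0437]
eef_rot: [179.0, -45.0, 91.4]
ft_force: [0.1, -1.7, 1.3]
```

```bash
cat > cap.py <<'E'
from workcell import *
from h import *
import sys
s=snapshot("top");P=pts(s);z=P[...,2]
o=np.array([.5952,.0485]);a=np.radians(90.78);x=np.array([np.cos(a),np.sin(a)]);y=np.array([-x[1],x[0]])
L=np.dstack([(P[...,:2]-o)@x,(P[...,:2]-o)@y,z])
m=(abs(L[...,0])<.13)&(abs(L[...,1])<.045)&(z>.13)&(z<.18)&(s["image"].max(-1)<70)
q=L[m]
print("cap n",m.sum(),np.median(q,0).round(4),((q.min(0)+q.max(0))/2).round(4))
b=L[(abs(L[...,1])<.022)&(z>.045)&(z<.1)&(L[...,0]>-.1)&(L[...,0]<.005)]
print("front of body x",np.percentile(b[:,0],[95,98]).round(4))
c=np.column_stack([L[...,0][m],L[...,1][m]])
print(observe()["position"].round(4),observe()["ft_force"].round(1))
if len(sys.argv)>1: cv2.imwrite(sys.argv[1],cv2.resize(s["image"][175:240,210:335,::-1],(750,390),interpolation=cv2.INTER_CUBIC))
E
python3 cap.py pics/t1.png
```

```text
cap n 388 [-0.0414  0.0007  0.1496] [-0.0697 -0.0003  0.1462]
front of body x [-0.0024  0.0002]
[ 0.5974 -0.016   0.0438] [ 0.3 -0.7  0.4]
```

View pics/t1.png

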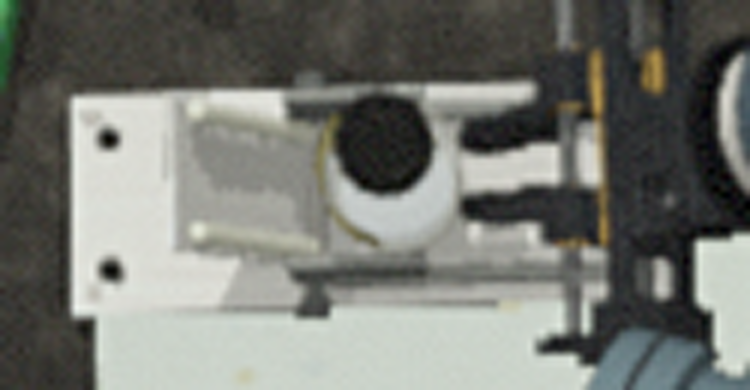

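The picture shows the cap at (385,145), moved 38 mm, and the bottle front at about (320,190), right at the leaf's foot. The bottle is at or very near the stop. To check, I'll nudge on and see whether the cap moves further than the finger does.

```bash
cat > cc.py <<'E'
from workcell import *
import cv2,numpy as np
s=snapshot("top");K=s["intrinsics"];T=s["cam_to_world"]
m=(s["image"].max(-1)<60)&(s["z_map"]>0);m[:,:255]=0;m[:,285]=0;m[:,286:]=0;m[:185]=0;m[215:]=0
n,l,st,c=cv2.connectedComponentsWithStats(m.astype(np.uint8),connectivity=4)
i=1+np.argmax(st[1:,4]);u,v=c[i];d=T[:3,:3]@np.array([(u-K[0,2])/K[0,0],(v-K[1,2])/K[1,1],1])
p=T[:3,3]+d*(.156-T[2,3])/d[2];o=observe()
print("cap px",st[i],"world",p.round(4),"tcp",o["position"].round(4),"F",o["ft_force"].round(1),o["clock"])
E
python3 cc.py; python3 -m pendant '[[[0,0.01,0],[0,0,0]]]'|sed -n 4p; python3 cc.py;python3 -m pendant '[[[0,0.01,0],[0,0,0]]]'|sed -n 4p; python3 cc.py
```

```text
cap px [266 191  16  16 206] world [0.5953 0.0211 0.156 ] tcp [ 0.5974 -0.0161  0.0437] F [ 0.2 -2.   0.4] 5.45
ft_force: [0.5, -2.2, 0.2]
cap px [266 191  15  16 205] world [0.5955 0.0219 0.156 ] tcp [ 0.5974 -0.0146  0.0438] F [-0.3 -2.  -0.1] 5.6
ft_force: [-0.3, -4.5, 2.2]
cap px [265 190  16  17 206] world [0.5955 0.0234 0.156 ] tcp [ 0.5975 -0.0136  0.0438] F [-0.2 -4.   1. ] 5.75
```

The force has risen to about 4 N, so the bottle is at the stop. I'll hold, ease off and check that it settles upright.

```bash
python3 -m pendant '[[[0,0,0],[0,0,0]],[[0,0,0],[0,0,0]],[[0,0,0],[0,0,0]]]'|sed -n 2,4p; python3 cc.py; python3 -m pendant '[[[0,0.01,0],[0,0,0]],[[0,0,0],[0,0,0]]]'|sed -n 2,4p; python3 cc.py; python3 -m pendant '[[[0,-0.05,0],[0,0,0]],[[0,0,0],[0,0,0]],[[0,0,0],[0,0,0]],[[0,0,0],[0,0,0]]]'|sed -n 2,4p; python3 cc.py
```

```text
position: [0.5975, -0.0137, 0.0438]
eef_rot: [179.0, -45.0, 91.4]
ft_force: [0.3, -2.8, 1.6]
cap px [265 190  16  17 206] world [0.5954 0.0235 0.156 ] tcp [ 0.5975 -0.0137  0.0438] F [ 0.5 -4.1  2.7] 6.1
position: [0.5977, -0.013, 0.0439]
eef_rot: [179.0, -44.9, 91.4]
ft_force: [-1.2, -6.3, 4.0]
cap px [264 190  16  17 207] world [0.5957 0.0249 0.156 ] tcp [ 0.5977 -0.0129  0.0439] F [-0.2 -6.   3.2] 6.35
position: [0.5972, -0.0184, 0.0436]
eef_rot: [179.1, -45.1, 91.4]
ft_force: [1.3, -0.4, -0.3]
cap px [265 190  16  17 207] world [0.5959 0.0225 0.156 ] tcp [ 0.5972 -0.0185  0.0437] F [ 0.5 -0.2 -0.1] 6.8
```

It's at the stop: the cap dropped back from 24.9 to 22.5 mm when I released it, so the bottle is upright and seated. Next I raise the fingers and tip slowly.

```bash
python3 -m pendant '[[[0,-0.05,0],[0,0,0]],[[0,0,0.1],[0,0,0]],[[0,0,0.15],[0,0,0]],[[0,0,0.125],[0,0,0]],[[0,0.04,0],[0,0,0]],[[0,0.02,0],[0,0,0]],[[0,0.02,0],[0,0,0]],[[0,0.02,0],[0,0,0]],[[0,0.02,0],[0,0,0]],[[0,0.02,0],[0,0,0]]]'|sed -n 1,4p; python3 cc.py; python3 -m pendant '[[[0,0.015,0],[0,0,0]],[[0,0.015,0],[0,0,0]],[[0,0.015,0],[0,0,0]],[[0,0.015,0],[0,0,0]]]'|sed -n 1,4p; python3 cap.py pics/t2.png
```

```text
clock: 7.8
position: [0.5973, -0.0059, 0.0996]
eef_rot: [179.1, -45.0, 91.3]
ft_force: [-0.4, -1.9, 2.0]
cap px [264 190  16  17 209] world [0.596  0.0259 0.156 ] tcp [ 0.5974 -0.0053  0.0999] F [-0.7 -1.1  1.2] 7.85
clock: 8.25
position: [0.5979, 0.0027, 0.1008]
eef_rot: [178.9, -45.0, 91.4]
ft_force: [-1.5, -4.6, 7.5]
cap n 418 [-0.0268 -0.0036  0.1564] [-0.061   0.0004  0.155 ]
front of body x [0.0013 0.0032]
[0.5978 0.0032 0.1009] [ 0.3 -3.   6.1]
```

View pics/t2.png

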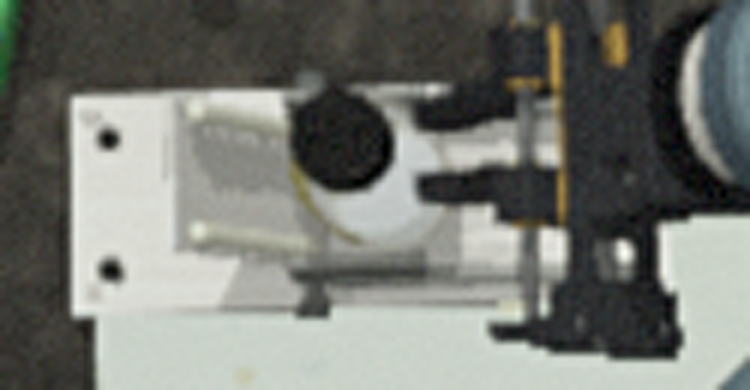

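The cap has moved to (343,140), and the bottle is tipping about 5° straight along the track. The fingers drag on the shoulder, so I'll follow its upward arc as well.

```bash
python3 -m pendant '[[[0,0.01,0.02],[0,0,0]],[[0,0.015,0.012],[0,0,0]],[[0,0.015,0.01],[0,0,0]],[[0,0.015,0.01],[0,0,0]],[[0,0.015,0.01],[0,0,0]],[[0,0.015,0.01],[0,0,0]]]'|sed -n 1,4p; python3 cap.py;python3 -m pendant '[[[0,0.015,0.008],[0,0,0]],[[0,0.015,0.008],[0,0,0]],[[0,0.015,0.008],[0,0,0]],[[0,0.015,0.008],[0,0,0]]]'|sed -n 1,4p; python3 cap.py pics/t3.png
```

```text
clock: 8.9
position: [0.5973, 0.0163, 0.1108]
eef_rot: [179.0, -45.0, 91.4]
ft_force: [-0.6, -0.4, -0.7]
cap n 394 [-0.0092 -0.0036  0.154 ] [-4.870e-02 -1.000e-04  1.547e-01]
front of body x [-0.0227 -0.0179]
[0.5974 0.0168 0.1112] [ 0.6 -0.2 -0.3]
clock: 9.35
position: [0.5974, 0.0252, 0.1157]
eef_rot: [179.0, -45.0, 91.4]
ft_force: [0.1, 1.0, 0.0]
cap n 396 [-0.0002 -0.003   0.1525] [-0.04    0.0003  0.1549]
front of body x [-0.0247 -0.0211]
[0.5974 0.0257 0.1159] [ 0.6 -0.5 -1. ]
```

View pics/t3.png

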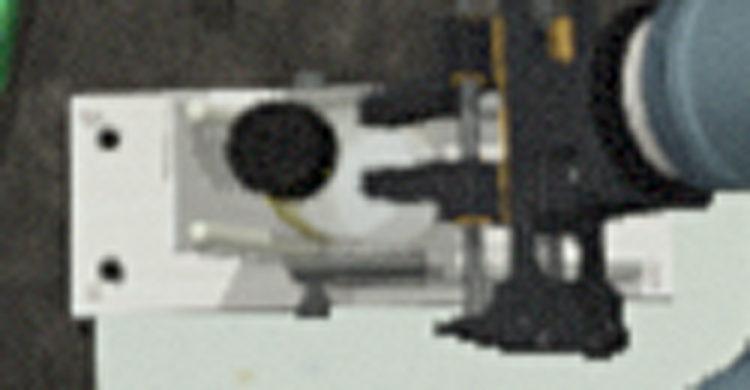

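The cap is now at (282,150), about 15–17° of tilt and still in line. I'll continue slowly past the balance point.

```bash
python3 -m pendant '[[[0,0.015,0.006],[0,0,0]],[[0,0.015,0.006],[0,0,0]],[[0,0.015,0.006],[0,0,0]],[[0,0.012,0.005],[0,0,0]]]'|sed -n 1,4p; python3 cap.py;python3 -m pendant '[[[0,0.012,0.005],[0,0,0]],[[0,0.012,0.005],[0,0,0]],[[0,0.012,0.005],[0,0,0]],[[0,0,0],[0,0,0]]]'|sed -n 1,4p; python3 cap.py pics/t4.png
```

```text
clock: 9.8
position: [0.5974, 0.0339, 0.1191]
eef_rot: [179.0, -45.0, 91.4]
ft_force: [-0.3, 0.0, -0.4]
cap n 415 [0.0106 0.0061 0.1501] [-0.0284  0.0009  0.155 ]
front of body x [-0.0206 -0.0103]
[0.5974 0.0342 0.1193] [0.5 0.6 0.6]
clock: 10.25
position: [0.5974, 0.0393, 0.1214]
eef_rot: [179.0, -45.0, 91.4]
ft_force: [0.5, 0.1, 0.1]
cap n 345 [ 0.0403 -0.0016  0.1417] [-0.003  -0.0098  0.1547]
front of body x [-0.0004  0.0027]
[0.5974 0.0391 0.1213] [-0.3  0.1  0.4]
```

View pics/t4.png

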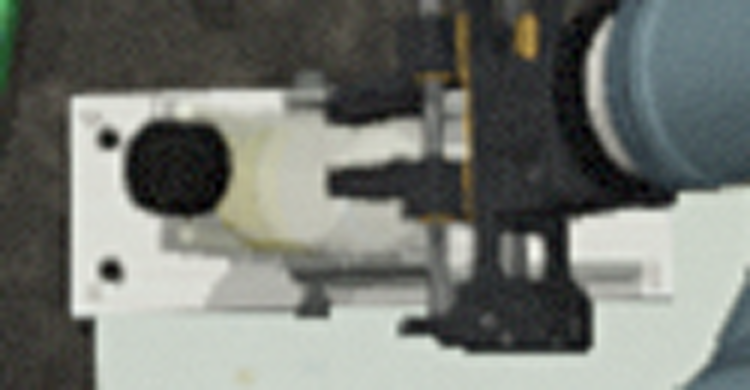

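The cap is at (178,168): the bottle has gone past balance and is lying on the leaf, which is sinking. I'll wait.

```bash
W='[[[0,0,0],[0,0,0]],[[0,0,0],[0,0,0]],[[0,0,0],[0,0,0]],[[0,0,0],[0,0,0]],[[0,0,0],[0,0,0]],[[0,0,0],[0,0,0]],[[0,0,0],[0,0,0]],[[0,0,0],[0,0,0]],[[0,0,0],[0,0,0]],[[0,0,0],[0,0,0]]]'
python3 -m pendant '[[[0,0,0],[0,0,0]],[[0,0,0],[0,0,0]],[[0,0,0],[0,0,0]],[[0,0,0],[0,0,0]],[[0,0,0],[0,0,0]],[[0,0,0],[0,0,0]],[[0,0,0],[0,0,0]],[[0,0,0],[0,0,0]],[[0,0,0],[0,0,0]],[[0,0,0],[0,0,0]],[[0,0,0],[0,0,0]],[[0,0,0],[0,0,0]]]'|sed -n 1,4p
python3 -m pendant '[[[0,0,0],[0,0,0]],[[0,0,0],[0,0,0]],[[0,0,0],[0,0,0]],[[0,0,0],[0,0,0]],[[0,0,0],[0,0,0]],[[0,0,0],[0,0,0]],[[0,0,0],[0,0,0]],[[0,0,0],[0,0,0]],[[0,0,0],[0,0,0]],[[0,0,0],[0,0,0]]]'|sed -n 1,4p
cat > lie.py <<'E'
from workcell import *
from h import *
import sys
o=np.array([.5952,.0500]);a=np.radians(90.78);x=np.array([np.cos(a),np.sin(a)]);y=np.array([-x[1],x[0]])
for n in("top","scene"):
    s=snapshot(n);P=pts(s);L=np.dstack([(P[...,:2]-o)@x,(P[...,:2]-o)@y,P[...,2]])
    L=L[(abs(L[...,1])<.03)&(L[...,2]>.02)&(L[...,2]<.17)&(L[...,0]>-.02)&(L[...,0]<.2)]
    for b in np.arange(-.02,.16,.02):
        q=L[(L[:,0]>=b)&(L[:,0]<b+.02)]
        if len(q)>5:print(n,round(b+.01,2),"top z",np.percentile(q[:,2],97).round(3),"y",((np.percentile(q[:,1],3)+np.percentile(q[:,1],97))/2).round(3))
    if n==sys.argv[1]:cv2.imwrite(sys.argv[2],cv2.resize((s["image"][175:240,210:335] if n=="top" else s["image"][170:280,200:350])[:,:,::-1],(750,390 if n=="top" else 550)))
E
python3 lie.py scene pics/s2.png
```

```text
clock: 11.5
position: [0.5973, 0.0389, 0.1213]
eef_rot: [179.0, -45.0, 91.4]
ft_force: [-0.2, -0.5, -0.5]
clock: 12.5
position: [0.5974, 0.0389, 0.1213]
eef_rot: [179.0, -45.0, 91.4]
ft_force: [0.6, 0.4, 0.5]
top -0.01 top z 0.145 y 0.002
top 0.01 top z 0.082 y 0.0
top 0.03 top z 0.086 y 0.001
top 0.05 top z 0.088 y 0.002
top 0.07 top z 0.087 y 0.002
top 0.09 top z 0.089 y 0.001
top 0.11 top z 0.092 y 0.002
top 0.13 top z 0.068 y -0.001
scene -0.01 top z 0.135 y -0.002
scene 0.01 top z 0.078 y -0.001
scene 0.03 top z 0.083 y 0.01
scene 0.05 top z 0.084 y 0.014
scene 0.07 top z 0.081 y 0.015
scene 0.09 top z 0.084 y 0.012
scene 0.11 top z 0.087 y 0.011
```

View pics/s2.png

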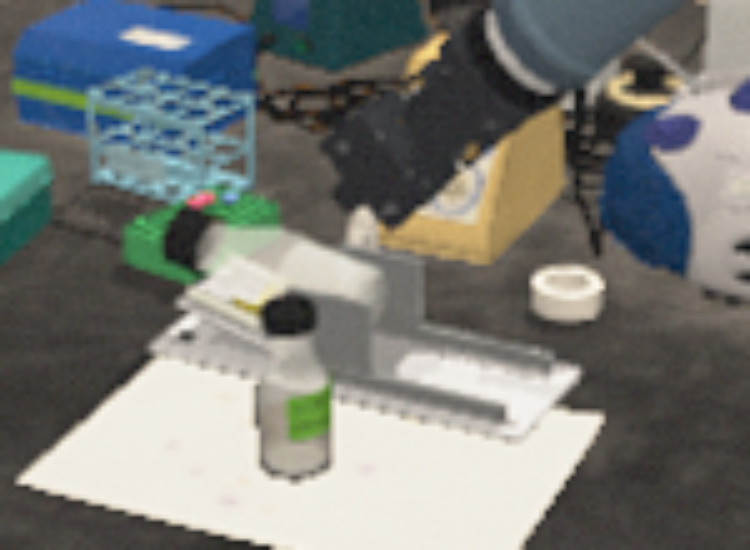

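The bottle, with its cap at (185,225), is on the leaf, but the leaf is still about 10–15° from flat. I'll wait longer.

```bash
python3 -m pendant '[[[0,0,0],[0,0,0]],[[0,0,0],[0,0,0]],[[0,0,0],[0,0,0]],[[0,0,0],[0,0,0]],[[0,0,0],[0,0,0]],[[0,0,0],[0,0,0]],[[0,0,0],[0,0,0]],[[0,0,0],[0,0,0]],[[0,0,0],[0,0,0]],[[0,0,0],[0,0,0]],[[0,0,0],[0,0,0]],[[0,0,0],[0,0,0]]]'|sed -n 1,4p
python3 -m pendant '[[[0,0,0],[0,0,0]],[[0,0,0],[0,0,0]],[[0,0,0],[0,0,0]],[[0,0,0],[0,0,0]],[[0,0,0],[0,0,0]],[[0,0,0],[0,0,0]],[[0,0,0],[0,0,0]],[[0,0,0],[0,0,0]],[[0,0,0],[0,0,0]],[[0,0,0],[0,0,0]]]'|sed -n 1,4p
python3 lie.py scene pics/s3.png
```

```text
clock: 13.8
position: [0.5974, 0.0389, 0.1213]
eef_rot: [179.0, -45.0, 91.4]
ft_force: [0.5, 0.2, 0.2]
clock: 14.8
position: [0.5974, 0.0389, 0.1213]
eef_rot: [179.0, -45.0, 91.4]
ft_force: [-0.1, -0.3, 0.2]
top -0.01 top z 0.145 y 0.001
top 0.01 top z 0.078 y 0.0
top 0.03 top z 0.077 y 0.002
top 0.05 top z 0.076 y 0.001
top 0.07 top z 0.075 y 0.003
top 0.09 top z 0.065 y -0.0
top 0.11 top z 0.067 y 0.002
top 0.13 top z 0.066 y 0.002
scene -0.01 top z 0.134 y -0.003
scene 0.01 top z 0.076 y 0.001
scene 0.03 top z 0.076 y 0.013
scene 0.05 top z 0.075 y 0.014
scene 0.07 top z 0.071 y 0.017
scene 0.09 top z 0.063 y 0.016
scene 0.11 top z 0.063 y 0.009
scene 0.13 top z 0.062 y 0.014
```

View pics/s3.png

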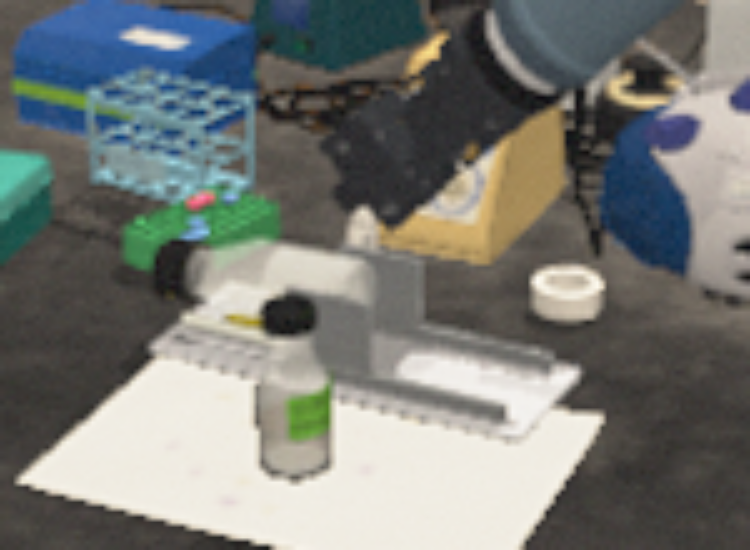

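The bottle lies level, with the straight part's top at 75–78 mm and its cap at (175,270), centred between the rods. I'll retreat up and back, let it settle and check once more.

```bash
python3 -m pendant '[[[0,-0.1,0.1],[0,0,0]],[[0,-0.15,0.15],[0,0,0]],[[0,-0.15,0.15],[0,0,0]],[[0,-0.15,0.15],[0,0,0]],[[0,-0.1,0.1],[0,0,0]],[[0,0,0],[0,0,0]],[[0,0,0],[0,0,0]],[[0,0,0],[0,0,0]],[[0,0,0],[0,0,0]],[[0,0,0],[0,0,0]],[[0,0,0],[0,0,0]],[[0,0,0],[0,0,0]]]'|sed -n 1,4p
python3 -m pendant '[[[0,0,0],[0,0,0]],[[0,0,0],[0,0,0]],[[0,0,0],[0,0,0]],[[0,0,0],[0,0,0]],[[0,0,0],[0,0,0]],[[0,0,0],[0,0,0]],[[0,0,0],[0,0,0]],[[0,0,0],[0,0,0]],[[0,0,0],[0,0,0]],[[0,0,0],[0,0,0]],[[0,0,0],[0,0,0]],[[0,0,0],[0,0,0]]]'|sed -n 1p
python3 lie.py top pics/t5.png|grep top
```

```text
clock: 16.1
position: [0.5973, -0.0584, 0.2186]
eef_rot: [179.0, -45.0, 91.4]
ft_force: [-0.2, -0.4, 0.5]
clock: 17.3
top -0.01 top z 0.077 y 0.001
top 0.01 top z 0.078 y 0.0
top 0.03 top z 0.078 y 0.002
top 0.05 top z 0.077 y 0.002
top 0.07 top z 0.077 y 0.003
top 0.09 top z 0.067 y -0.0
top 0.11 top z 0.066 y 0.002
top 0.13 top z 0.065 y 0.001
scene -0.01 top z 0.075 y -0.002
scene 0.01 top z 0.075 y 0.01
scene 0.03 top z 0.075 y 0.012
scene 0.05 top z 0.074 y 0.013
scene 0.07 top z 0.072 y 0.016
scene 0.09 top z 0.062 y 0.015
scene 0.11 top z 0.063 y 0.01
scene 0.13 top z 0.062 y 0.012
```

View pics/t5.png

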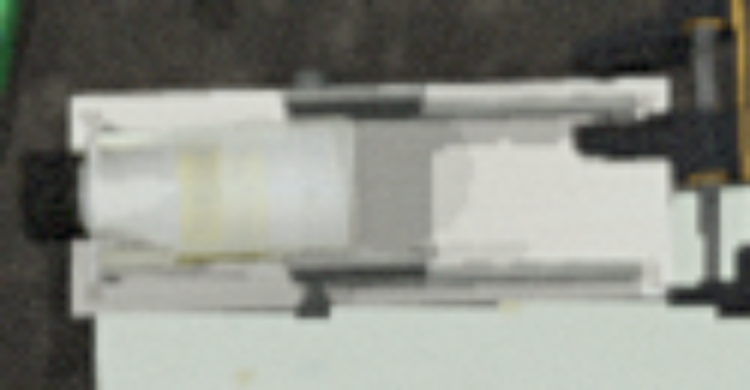

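The bottle lies from the foot at (352,185) to the cap at (25–80,195), in line with the stand, level and unchanged between looks. Its middle is about 70 mm beyond the stop, and the gripper is clear.

```bash
python3 -c "
from workcell import *
print(close_job())"
```

```text
the job is handed in; nothing more can be done
None
```

The job is handed in: the tall bottle was pushed upright to the stop and tipped slowly, and it now lies level and in line on the leaf, which looks flat; the arm is clear, no contact with anything else showed up, and no verdict was returned.

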